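# Fit the four-hole cover over the studs of the drying pot

### The arm

A 6-joint arm with a two-finger parallel gripper is mounted at the origin on the work surface. World frame = base frame: x ahead of the robot, y to its left, z up, the work surface at z = 0. Lengths are in mm, angles in degrees, forces in N, time in s.
With the tool pointing down it reaches from about 300 to 850 mm from the base axis. Payload 4.2 kg.
Tool frame: the origin (TCP) lies midway between the tips of the shut fingers; the grasp point (between the pads) lies 19 mm behind it; z points along the fingers, y is the line along which they close (so a half turn about z gives the same grasp; the last joint's range is limited). The gripper opens to 91 mm and grips with 3 to 60 N. Pads are 32 mm wide; open, the fingers measure 118 mm over their backs; the gripper's body (76 mm by 178 mm) begins 60 mm behind the grasp point.
Start: joints at [-68.239, 18.312, 89.639, -0, 72.044, -1.146], TCP at [223.814, -529.67, 213.976] pointing down, gripper open.
Joint ranges: [-177.97, 177.97], [-48.28, 115.42], [12.27, 149.76], [-77.06, 257.06], [2.81, 150.46], [-146.56, 146.56]. Speed limits (degrees/s): [147.25, 147.25, 180, 180, 180, 180].

### API

Orientations are given as [roll, pitch, yaw] about the fixed x, y, z axes, in that order (R = Rz(yaw) Ry(pitch) Rx(roll)).
In Python, from workcell import env gives the robot as it stands.
- The arm moves only by the shell command python3 -m jog 'ROWS' [FORCE]. ROWS is a JSON object of lists of equal length, an entry for each row: "jaw": the finger opening in mm, from 0 to 91.2; "slide": the shift along the tool's x, y, z in units of 30 mm (1.0 is 30 mm), a list of three; "spin": the turn about the tool's z in units of 8 degrees (1.0 is 8 degrees). In form: {"jaw": [jaw, ...], "slide": [[dx, dy, dz], ...], "spin": [spin, ...]}. A call has 1 to 10 rows; each row shifts and turns the commanded pose from where the row before left it, along the tool's axes as they then stand; what a row does not reach is not made up. A row lasts 1/10 s, in which the tool goes at most 50 mm and 8.59 degrees, less where a joint would pass 70% of its speed; a pose out of reach is approached as far as the arm can. A call is refused whole if a number of a shift passes 1 or a number of a turn 1, either way. A call with a gripper value outside its range is refused whole. The fingers move at their own pace and stop on an object; FORCE is the grip in N (left out, the last holds). Time passes only in rows, so rows that do not move let the fingers close. It gives the time, the measured TCP pose, the force, the opening and the grip force at its end, in the units of the state.
- env.state(): the state, without advancing time (a new reading comes with each control period).
- env.grab_frame(name): name is "scene" or "top" or "wrist"; returns the picture (400x640x3 uint8, red, green, blue); there is no depth.
- env.camera_model(name): a dict with "fx", "fy", "cx", "cy" (pixels), "camera_from_world" (4x4, takes a point from world to camera coordinates). Camera axes: x right, y up, looking along -z (the intrinsics and any distortion apply to the point x, -y, -z); pixel columns grow to the right and rows downward; lengths in mm; the calibration is good to about 2 mm. The wrist camera is an equidistant fisheye: a pixel r from the principal point sees the ray r / f radians off the axis. A picture is of the moment at which its call begins: read the wrist's pose just before it. camera_model takes no time and is no camera call; for the wrist camera it gives the pose at the moment of the call.
- env.job_done(): hands the job in; it is judged then, once.
The state is a dict: "time_s": time; "qpos": joint angles; "qvel": joint speeds; "effort": joint torques, N m; "ee_pos": TCP position; "ee_rot": TCP orientation; "force": force on the tool from outside, world axes, zero at the start; "torque": the same for the moment, N m; "gripper_width": finger opening in mm; "gripper_force": force on a finger pad.
Only numpy, scipy, OpenCV 4.12 (cv2) and the standard library are available. Lean on these libraries where they do the work, as an engineer would, in place of code of your own. Each camera call takes 0.05 s, during which the arm holds its last target. There are 200 camera calls.

### The job

Lift the square cover off its grey rest, set it on the studs of the drying pot, turn it under light pressure until all four studs come through its holes, and slide it fully home, flat on the steel seat. Handle it gently: never press or jam it hard against the studs or seat. Then let go. Leave the can, the brass weight and the wrench where they are.

Things in the scene. Friction and masses are not known exactly. Their poses are not given: they have to be found in the camera images.
- cover: Loose pale aluminium plate 100 x 100 x 8 mm, 0.28 kg, with four 11 mm through holes at x = +-33, y = +-33 mm. Black bar handle on its middle: 60 mm along x, 14 mm wide in y, 32 mm tall (top 40 mm above the plate's underside). Red dot: only paint. Origin: centre of the plate's underside; z up through the handle. It fits the studs in any of its four quarter turns.
- pot: Fixed round drying pot, teal foot 172 mm across, cream wall 156 mm across, small teal control box at its front (its -x). On top a sprung steel seat with four brass studs (see the two points). Origin: centre of its underside on the bench; z up. More than 20 N between cover and pot, seat or studs is too hard.
- seat_face (a point): Point on the pot's axis at the unpressed seat's face, 75 mm above the pot's origin. The seat is a flat steel ring 156 mm across, opening 60 mm. It is sprung: gives straight down from about 2.5 N, 1 mm per further 0.8 N, to a stop at 12 mm (about 12 N), and comes up again. The fitted cover's underside lies here, or 1 to 2 mm lower by its weight. Axes as the pot's.
- stud_tips (a point): Point on the pot's axis at the height of the stud tips, 18 mm above the seat face. Studs: 8 mm diameter, last 3 mm tapered to 4.4 mm, on a 66 x 66 mm square centred on the axis. The seat with its studs stands turned anticlockwise (from above) by 7 to 43 degrees from the pot's x, y axes; no reading gives this angle. Only a hard twist (2.5 N m) moves it. Axes as the pot's.
- rest: The fixed grey plastic block on which the cover lies at the start: 130 x 130 x 30 mm. Origin: centre of its underside on the bench; z up.
- tin: Bystander: pale aluminium can 56 mm across, 60 mm tall, beside the pot. Origin: centre of its underside.
- weight: Bystander: brass balance weight 40 mm across, 52 mm tall, beside the rest. Origin: centre of its underside.
- wrench: Bystander: steel wrench lying on the bench to the robot's left. Origin: under its middle.
Not all that is in view belongs to the job. What is shaped like the cover but pink is not meant.

How it is judged:
By the outcome, as a careful person would: the job done as asked, in the order asked, and still so for the second after the job is handed in, with the robot touching nothing.
It also fails if it takes over 46 s, if anything falls off the work surface, if the arm or the gripper's body presses on something with over 40 N, if the wrist force passes 120 N, or if a joint passes its speed limit or range.

## Working session

There is one attempt and no reset: what is moved stays moved. The work goes in short steps, Python scripts to look and compute and a shell command to move; the robot and the scene stay as the last step left them, time stands still between calls to the robot, and variables do not carry over. Pictures are saved under pics/ and viewed, at most 10 in all, crops included, and the job is handed in when it is done.

```bash
ls; mkdir -p pics; python3 - <<'E'
from workcell import env
import cv2,numpy as np
s=env.state();print({k:np.round(v,2).tolist() for k,v in s.items()})
a=env.grab_frame("scene");b=env.grab_frame("top")
for n,i in(("scene",a),("top",b)):cv2.imwrite(f"pics/{n}0.png",i[...,::-1])
for n in("scene","top","wrist"):
    m=env.camera_model(n);print(n,{k:(np.round(v,3).tolist()) for k,v in m.items() if not isinstance(v,str)})
E
```

```text
pics
{'time_s': 0.0, 'qpos': [-68.24, 18.35, 89.71, -0.0, 72.04, -1.15], 'qvel': [-0.05, -0.04, -0.06, 0.04, 0.04, 0.12], 'effort': [0.0, -41.25, -23.2, 0.07, 0.05, -0.0], 'ee_pos': [223.61, -529.21, 213.14], 'ee_rot': [-179.9, -0.0, 22.9], 'force': [-0.15, -0.64, 0.08], 'torque': [0.04, -0.04, -0.01], 'gripper_force': 0.0, 'gripper_width': 91.32}
scene {'fx': 453.844, 'fy': 453.844, 'cx': 319.167, 'cy': 203.58, 'camera_from_world': [[0.789, 0.614, -0.006, -380.765], [-0.464, 0.602, 0.65, 197.104], [0.403, -0.51, 0.76, -1894.651], [0.0, 0.0, 0.0, 1.0]]}
top {'fx': 423.829, 'fy': 423.829, 'cx': 316.968, 'cy': 198.677, 'camera_from_world': [[-0.029, -1.0, -0.003, -17.807], [0.994, -0.029, 0.107, -517.945], [-0.107, 0.0, 0.994, -1400.38], [0.0, 0.0, 0.0, 1.0]]}
wrist {'fx': 309.707, 'fy': 309.707, 'cx': 314.199, 'cy': 197.142, 'camera_from_world': [[0.389, -0.921, -0.001, -574.346], [0.88, 0.372, -0.296, 34.007], [0.273, 0.114, 0.955, -392.078], [0.0, 0.0, 0.0, 1.0]]}
```

View pics/scene0.png

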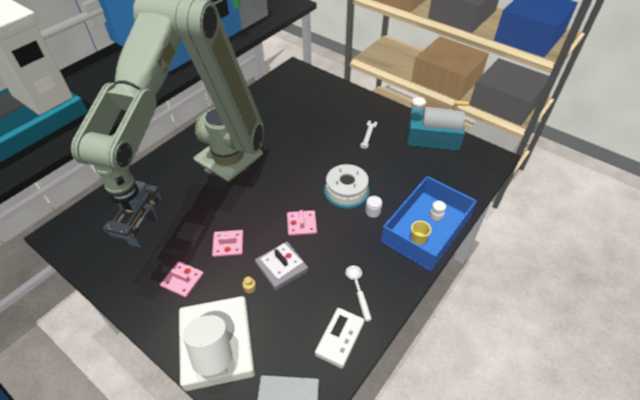

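View pics/top0.png

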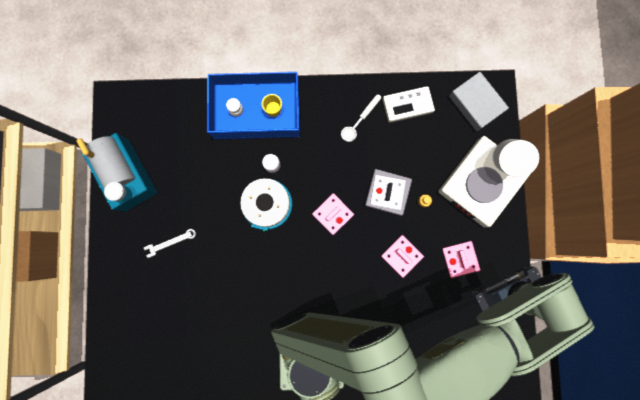

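Scene view: the pale plate with a black handle on a grey block is at scene (282,263) / top (388,190). The pot is at scene (347,185) / top (266,204).
Candidates for the cover are top (388,190), which is pale, and (333,214), (403,256) and (461,260), which are pink. The pale one on the grey rest fits the description. I'll confirm it in an enlarged crop.

```bash
cat > h.py <<'E'
from workcell import env
import cv2,numpy as np
def ray(m,u,v):
    T=np.array(m["camera_from_world"]);R=T[:3,:3];o=-R.T@T[:3,3]
    d=np.array([(u-m["cx"])/m["fx"],-(v-m["cy"])/m["fy"],-1.])
    return o,R.T@(d/np.linalg.norm(d))
def wray(m,u,v):
    T=np.array(m["camera_from_world"]);R=T[:3,:3];o=-R.T@T[:3,3]
    a,b=(u-m["cx"])/m["fx"],(v-m["cy"])/m["fy"];r=np.hypot(a,b)+1e-12
    return o,R.T@np.array([a/r*np.sin(r),-b/r*np.sin(r),-np.cos(r)])
def onz(rd,z):
    o,d=rd;return o+d*(z-o[2])/d[2]
def tri(rs):
    A=np.zeros((3,3));b=np.zeros(3)
    for o,d in rs:
        P=np.eye(3)-np.outer(d,d);A+=P;b+=P@o
    x=np.linalg.solve(A,b);return x,[np.linalg.norm((np.eye(3)-np.outer(d,d))@(x-o)) for o,d in rs]
def project(m,p,fish=False):
    c=(np.array(m["camera_from_world"])@np.r_[p,1])[:3];x,y,z=c[0],-c[1],-c[2]
    if fish:
        t=np.arctan2(np.hypot(x,y),z);k=t/np.hypot(x,y);return m["cx"]+m["fx"]*x*k,m["cy"]+m["fy"]*y*k
    return m["cx"]+m["fx"]*x/z,m["cy"]+m["fy"]*y/z
E
python3 - <<'E'
from h import *
S=cv2.imread("pics/scene0.png");T=cv2.imread("pics/top0.png")
f=lambda I,x,y:cv2.resize(I[y-35:y+35,x-40:x+40],None,fx=5,fy=5,interpolation=cv2.INTER_CUBIC)
cv2.imwrite("pics/crop0.png",np.vstack([np.hstack([f(S,282,263)[:300],f(T,388,192)[:300]]),np.hstack([f(S,347,188)[:300],f(T,266,204)[:300]])]))
ms,mt=env.camera_model("scene"),env.camera_model("top")
print(onz(ray(mt,388,190),70),onz(ray(ms,282,257),70));print(onz(ray(mt,265,203),75),onz(ray(ms,347,180),75))
E
```

```text
[ 534.49342418 -266.06689282   70.        ] [ 542.86063242 -274.84581062   70.        ]
[502.8910949  136.76293198  75.        ] [511.95684759 132.42470551  75.        ]
```

View pics/crop0.png

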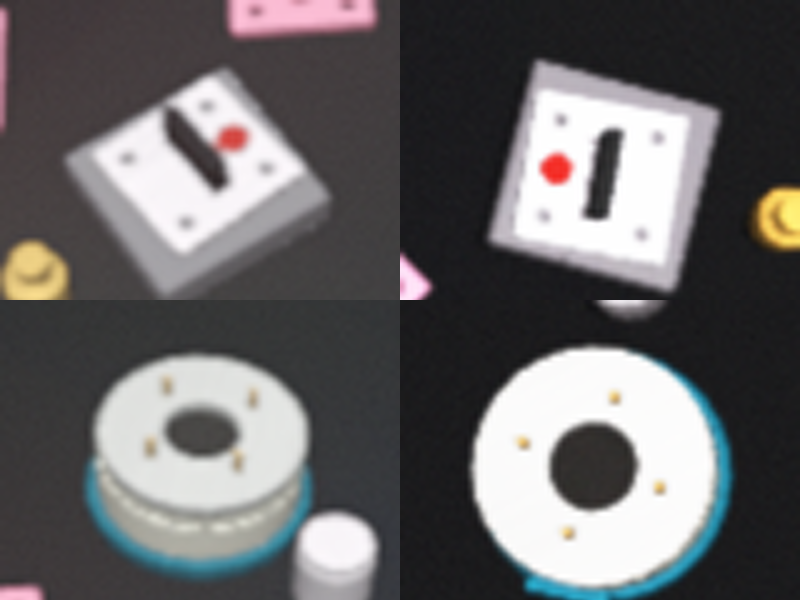

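The crop confirms it: the pale plate has a black handle, a red dot and four holes, and sits on the grey rest (not pink). The lower half shows the seat with its four studs, turned by roughly 15–20°. I'll move towards the cover and measure with the wrist camera.

```bash
python3 -m jog '{"jaw":[91,91,91,91,91,91,91,91,91,91],"slide":[[1,-0.3,0],[1,-0.3,0],[1,-0.3,0],[1,-0.3,0],[1,-0.3,0],[1,-0.3,0],[1,-0.3,0],[1,-0.3,0],[1,-0.3,0],[1,-0.3,0]],"spin":[0,0,0,0,0,0,1,1,1,1]}'; python3 - <<'E'
from h import *
import json
m=env.camera_model("wrist");i=env.grab_frame("wrist");cv2.imwrite("pics/w1.png",i[...,::-1])
json.dump({k:np.array(v).tolist() for k,v in m.items() if not isinstance(v,str)},open("w1.json","w"))
T=np.array(m["camera_from_world"]);print(-T[:3,:3].T@T[:3,3])
s=env.state();print(s["ee_pos"],s["ee_rot"],s["time_s"]); print(project(m,[537,-269,38],True))
E
```

```text
time_s: 1.1
ee_pos: [479.0, -351.3, 213.7]
ee_rot: [-180.0, 0.1, -9.4]
force: [0.1, 0.8, 0.6]
gripper_width: 91.0
gripper_force: 0.0
[ 561.48839089 -365.31916846  384.27738846]
[ 483.89320348 -350.37900313  213.35537886] [-179.89367397   -0.22831974   -9.54608483] 1.15
(np.float64(234.599196081819), np.float64(140.72786083020168))
```

View pics/w1.png

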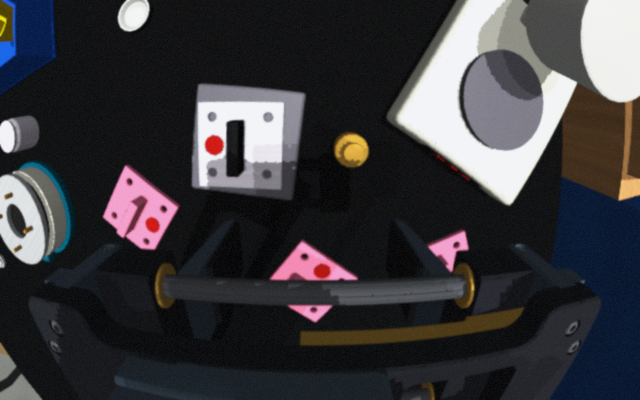

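Wrist view 1 shows the plate with holes near (212,117), (268,117), (267,174), (212,172), the handle at (235,148) and the weight at (351,150). I'll take a second view after a sideways shift.

```bash
python3 -m jog '{"jaw":[91,91,91,91,91],"slide":[[0,-1,0],[0,-1,0],[0,-1,0],[0,0,0],[0,0,0]],"spin":[0,0,0,0,0]}'; cat > meas.py <<'E'
from h import *
import json
m=env.camera_model("wrist");i=env.grab_frame("wrist");cv2.imwrite("pics/w2.png",i[...,::-1])
M=[json.load(open("w1.json")),{k:np.array(v) for k,v in m.items() if not isinstance(v,str)}]
C0=np.array([537,-269,38]);H=[]
for k,mm in enumerate(M):
    I=cv2.imread(f"pics/w{k+1}.png");g=cv2.cvtColor(I,cv2.COLOR_BGR2GRAY);u,v=map(int,project(mm,C0,True))
    hsv=cv2.cvtColor(I,cv2.COLOR_BGR2HSV)
    w=((g>215)&(hsv[...,1]<40)).astype(np.uint8);box=np.zeros_like(w);box[max(v-75,0):v+75,u-75:u+75]=1;w*=box
    n,l,st,ce=cv2.connectedComponentsWithStats(w);j=1+np.argmax(st[1:,4])
    c=max(cv2.findContours((l==j).astype(np.uint8),cv2.RETR_EXTERNAL,cv2.CHAIN_APPROX_NONE)[0],key=cv2.contourArea)
    hull=np.zeros_like(w);cv2.drawContours(hull,[cv2.convexHull(c)],-1,1,-1)
    d=((g<195)&(hull>0)&(hsv[...,1]<90)).astype(np.uint8)
    n,l,st,ce=cv2.connectedComponentsWithStats(d)
    print(k,(u,v),[(np.round(ce[q],1).tolist(),int(st[q,4])) for q in range(1,n) if st[q,4]>10],cv2.minAreaRect(c))
E
python3 meas.py; python3 -c "
from h import *;I=cv2.imread('pics/w2.png');cv2.imwrite('pics/w2c.png',cv2.resize(I[60:260,200:460],None,fx=3,fy=3))"
```

```text
time_s: 1.65
ee_pos: [492.4, -263.5, 213.8]
ee_rot: [180.0, 0.0, -9.0]
force: [-0.1, -0.8, -0.7]
gripper_width: 91.2
gripper_force: 0.0
0 (234, 140) [([211.6, 116.4], 69), ([267.6, 116.7], 82), ([232.3, 156.0], 1607)] ((240.5, 143.5), (83.0, 85.0), 90.0)
1 (312, 138) [([288.4, 112.3], 82), ([347.7, 115.9], 77), ([319.5, 143.8], 950), ([282.8, 149.4], 12)] ((317.3493347167969, 130.56849670410156), (89.93833923339844, 64.32626342773438), 2.12109637260437)
```

View pics/w2c.png

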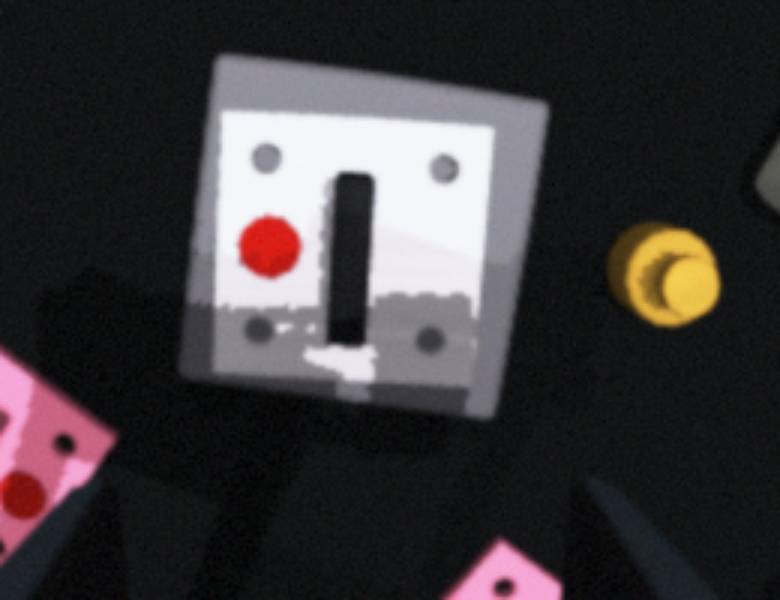

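The crop shows the holes at wrist (289,112), (348,116), (343,173), (286,170) and the handle from (318,118) to (316,175). I'll refine the holes locally and triangulate.

```bash
python3 - <<'E'
from h import *
import json
m=env.camera_model("wrist");M=[json.load(open("w1.json")),m]
P=[[(212,117),(268,117),(267,174),(212,172)],[(288.7,112.5),(348,116),(343.3,173.3),(286.3,169.7)]]
Q=[]
for k in(0,1):
    g=cv2.GaussianBlur(cv2.cvtColor(cv2.imread(f"pics/w{k+1}.png"),cv2.COLOR_BGR2GRAY),(0,0),0.7).astype(float);q=[]
    for u,v in P[k]:
        x,y=u,v
        for _ in range(4):
            yy,xx=np.mgrid[round(y)-7:round(y)+8,round(x)-7:round(x)+8];r=np.hypot(xx-x,yy-y)
            w=g[yy,xx];bg=np.median(w[(r>6)&(r<8)]);w=np.clip(bg-15-w,0,60)*(r<6);x,y=(w*xx).sum()/w.sum(),(w*yy).sum()/w.sum()
        q.append((x,y))
    Q.append(q)
print(np.round(Q,1).tolist())
X=[]
for a,b in zip(*Q):
    x,e=tri([wray(M[0],*a),wray(M[1],*b)]);X.append(x);print(np.round(x,1),np.round(e,1))
X=np.array(X);print("c",X.mean(0))
for k in (0,1):
    Y=np.array([onz(wray(M[k],*q),37) for q in Q[k]]);d=[Y[0]-Y[3],Y[1]-Y[2]];e=[Y[0]-Y[1],Y[3]-Y[2]]
    print("37",Y.mean(0),[(np.linalg.norm(v),np.degrees(np.arctan2(v[1],v[0]))) for v in d],[(np.linalg.norm(v),np.degrees(np.arctan2(v[1],v[0]))-90) for v in e])
for a,b in (((237,121),(318.3,118)),((235.5,176),(316,175))): print("handle",tri([wray(M[0],*a),wray(M[1],*b)]))
# scene/top check of hole coords
print(env.state()["ee_pos"],env.state()["ee_rot"])
E
```

```text
[[[211.5, 116.2], [267.7, 116.7], [266.4, 173.8], [212.2, 171.8]], [[288.3, 112.3], [347.8, 115.9], [343.0, 173.0], [285.8, 169.6]]]
[ 570.5 -248.4   40.7] [0.1 0.1]
[ 556.5 -312.5   41. ] [0.1 0.1]
[ 492.5 -298.1   38.8] [0. 0.]
[ 506.7 -234.2   39.5] [0.2 0.2]
c [ 531.57223571 -273.28821589   39.9881877 ]
37 [ 531.34314001 -272.4838055    37.        ] [(np.float64(65.9298712234225), np.float64(-12.222178918153949)), (np.float64(65.89397550310996), np.float64(-12.324500791825546))] [(np.float64(66.23190260899787), np.float64(-12.252475435718125)), (np.float64(66.11421642664638), np.float64(-12.221330419360058))]
37 [ 531.33147291 -273.26716486   37.        ] [(np.float64(65.65618275469356), np.float64(-12.502003727134692)), (np.float64(65.78384383433153), np.float64(-12.83032369957514))] [(np.float64(66.31026836738825), np.float64(-12.467976127163467)), (np.float64(65.93335757279154), np.float64(-12.577779968054472))]
handle (array([ 559.0848275 , -279.77173063,   50.95158292]), [np.float64(0.31393375724836164), np.float64(0.3139337572485065)])
handle (array([ 500.34375294, -267.90754349,   61.12427892]), [np.float64(0.1681200167974951), np.float64(0.16812001679744834)])
[ 492.37510183 -264.08233791  213.82966833] [ 1.79964738e+02  9.41434211e-03 -9.06159810e+00]
```

Cover centre is (531.4,−272.9), top at z≈38–40, yaw −12.4°, hole pitch 66 mm, which matches the text. Moving above it and down.

```bash
python3 -m jog '{"jaw":[91,91,91,91,91,91,91,91,91,91],"slide":[[0.665,0.04,0],[0.665,0.04,0.3],[0,0,1],[0,0,1],[0,0,1],[0,0,0.7],[0,0,0.4],[0,0,0],[0,0,0],[0,0,0]],"spin":[0.42,0,0,0,0,0,0,0,0,0]}'; python3 -c "
from h import *;s=env.state();print(s['ee_pos'],s['ee_rot'],s['force'])"
```

```text
time_s: 2.7
ee_pos: [532.1, -274.3, 83.4]
ee_rot: [179.9, -0.2, -12.5]
force: [0.3, 1.0, -0.3]
gripper_width: 91.0
gripper_force: 0.0
[ 532.1330831  -274.25965011   83.39244229] [ 1.79946210e+02 -1.64083631e-01 -1.24677418e+01] [ 0.31601886  1.01849459 -0.27447322]
```

```bash
python3 -m jog '{"jaw":[91,91,91,91,20,10,10,10,10,10],"slide":[[-0.03,-0.04,0.6],[0,0,0.5],[0,0,0.2],[0,0,0],[0,0,0],[0,0,0],[0,0,0],[0,0,0],[0,0,0],[0,0,0]],"spin":[0,0,0,0,0,0,0,0,0,0]}' 25; python3 -c "
from h import *;s=env.state();print(s['ee_pos'],s['ee_rot'],s['force'])"
```

```text
time_s: 3.7
ee_pos: [530.6, -272.1, 43.1]
ee_rot: [180.0, -0.0, -12.5]
force: [0.3, -0.4, 0.2]
gripper_width: 46.0
gripper_force: 0.0
[ 530.64035678 -272.12375489   43.07661285] [ 1.79992430e+02 -1.17834190e-02 -1.24544992e+01] [ 0.26181467 -0.37800949  0.16619921]
```

```bash
python3 -m jog '{"jaw":[5,5,5,5,5,5,5,5],"slide":[[0,0,0],[0,0,0],[0,0,0],[0,0,0],[0,0,0],[0,0,0],[0,0,0],[0,0,0]],"spin":[0,0,0,0,0,0,0,0]}' 25
```

```text
time_s: 4.5
ee_pos: [530.6, -272.1, 42.9]
ee_rot: [180.0, -0.0, -12.5]
force: [0.5, 0.4, -0.5]
gripper_width: 13.9
gripper_force: 25.0
```

Gripped at 13.9 mm. Lifting.

```bash
python3 -m jog '{"jaw":[5,5,5,5,5,5,5,5,5],"slide":[[0,0,-0.2],[0,0,-0.4],[0,0,-0.8],[0,0,-1],[0,0,-1],[0,0,-1],[-0.65,-0.9,-0.8],[-0.65,-0.9,0],[-0.65,-0.9,0]],"spin":[0,0,0,0,0,0,0,0,0]}'
python3 -m jog '{"jaw":[5,5,5,5,5,5,5,5,5],"slide":[[-0.65,-0.9,0],[-0.65,-0.9,0],[-0.65,-0.9,0],[-0.65,-0.9,0],[-0.65,-0.9,0],[-0.65,-0.9,0],[-0.65,-0.6,0],[0,0,0],[0,0,0]],"spin":[0,0,0,0,0,0,0,0,0]}'
cat > shot.py <<'E'
from h import *
import json,sys
n=sys.argv[1];m=env.camera_model("wrist");i=env.grab_frame("wrist");cv2.imwrite(f"pics/{n}.png",i[...,::-1])
json.dump({k:np.array(v).tolist() for k,v in m.items() if not isinstance(v,str)},open(n+".json","w"))
s=env.state();print(s["time_s"],np.round(s["ee_pos"],1),np.round(s["ee_rot"],1),np.round(s["force"],1))
E
python3 shot.py w3
```

```text
time_s: 5.4
ee_pos: [490.7, -179.7, 200.8]
ee_rot: [180.0, -0.2, -12.5]
force: [0.4, 0.3, -2.8]
gripper_width: 13.7
gripper_force: 25.0
time_s: 6.3
ee_pos: [396.6, 24.9, 199.8]
ee_rot: [180.0, -0.1, -12.4]
force: [-0.1, -0.3, -2.0]
gripper_width: 13.7
gripper_force: 25.0
6.35 [397.   24.5 199.6] [ 1.80e+02 -1.00e-01 -1.24e+01] [ 0.2  0.4 -3.1]
```

View pics/w3.png

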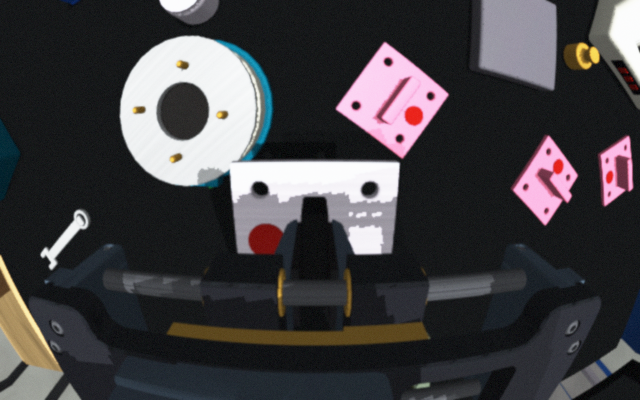

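The wrist view shows the held cover with its front holes at (260,189) and (370,188). The studs are at (181,64), (138,110), (222,115) and (176,158). I'll take one more view from a shifted place.

```bash
python3 -m jog '{"jaw":[5,5,5,5,5],"slide":[[-0.4,-1,0],[-0.4,-1,0],[-0.4,-1,0],[0,0,0],[0,0,0]],"spin":[0,0,0,0,0]}'
python3 shot.py w4
python3 - <<'E'
from h import *
import json
for n in("w3","w4"):
    I=cv2.imread(f"pics/{n}.png");h=cv2.cvtColor(I,cv2.COLOR_BGR2HSV)
    k=((h[...,0]>8)&(h[...,0]<30)&(h[...,1]>90)&(h[...,2]>60)).astype(np.uint8);k[230:]=0
    N,l,st,ce=cv2.connectedComponentsWithStats(k)
    print(n,[(np.round(ce[q],1).tolist(),st[q].tolist()) for q in range(1,N) if st[q,4]>12])
    g=cv2.cvtColor(I,cv2.COLOR_BGR2GRAY);d=(g<70).astype(np.uint8)
    N,l,st,ce=cv2.connectedComponentsWithStats(d);print([(np.round(ce[q],1).tolist(),int(st[q,4])) for q in range(1,N) if 60<st[q,4]<3500 and ce[q][1]<230])
E
```

```text
time_s: 6.85
ee_pos: [381.3, 120.1, 199.0]
ee_rot: [180.0, -0.0, -12.4]
force: [-0.9, -0.4, -2.4]
gripper_width: 14.3
gripper_force: 25.0
6.9 [381.3 119.7 199. ] [180.   -0.  -12.5] [-1.  -0.6 -2.6]
w3 [([580.9, 55.6], [564, 42, 36, 28, 782]), ([181.8, 64.2], [177, 61, 11, 8, 66]), ([138.4, 109.4], [133, 107, 12, 6, 64]), ([221.4, 114.4], [217, 112, 10, 6, 55]), ([175.1, 157.8], [170, 154, 11, 9, 64])]
[([626.5, 76.0], 401), ([183.5, 110.5], 2109), ([549.9, 185.4], 84), ([259.9, 188.5], 159), ([368.9, 188.3], 152)]
w4 [([272.5, 20.2], [269, 16, 8, 10, 59]), ([612.6, 47.1], [598, 35, 32, 25, 623]), ([217.0, 65.0], [212, 61, 11, 8, 62]), ([316.7, 73.5], [314, 70, 7, 8, 47]), ([259.9, 117.9], [256, 115, 9, 7, 53]), ([2.7, 221.5], [0, 208, 9, 22, 109])]
[([268.2, 69.7], 2755), ([260.0, 188.5], 162), ([368.9, 188.4], 155)]
```

View pics/w4.png

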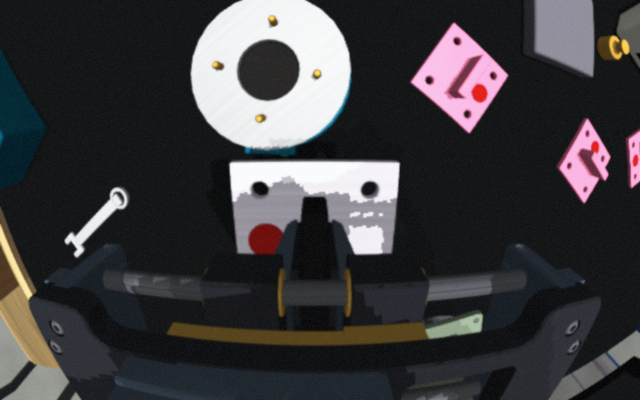

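Second view: the studs are at (272,20), (217,65), (317,73), (260,118), and the cover holes are unchanged at (260,188) and (369,188), so the grip is firm. Triangulating.

```bash
python3 - <<'E'
from h import *
import json
A,B=[json.load(open(n+".json")) for n in("w3","w4")]
a=[(181.8,64.2),(138.4,109.4),(221.4,114.4),(175.1,157.8)];b=[(272.5,20.2),(217,65),(316.7,73.5),(259.9,117.9)]
X=[]
for p,q in zip(a,b):
    x,e=tri([wray(A,*p),wray(B,*q)]);X.append(x);print(np.round(x,1),np.round(e,2))
X=np.array(X);print("c",X.mean(0))
for M,Q in((A,a),(B,b)):
    for z in (84,):
        Y=np.array([onz(wray(M,*q),z) for q in Q]);t=[Y[0]-Y[1],Y[2]-Y[3],Y[0]-Y[2],Y[1]-Y[3]]
        print(z,Y.mean(0),[(round(np.linalg.norm(v),1),round(np.degrees(np.arctan2(v[1],v[0]))%90,2)) for v in t])
# hub opening/seat centre
for M,q in((A,(183.5,110.5)),(B,(268.2,69.7))): print("opening@75",onz(wray(M,*q),75))
print(tri([wray(A,183.5,110.5),wray(B,268.2,69.7)]))
# held cover holes
for M,tcp,y in((A,(397,24.5,199.6),-12.4),(B,(381.3,119.7,199.),-12.5)):
    R=cv2.Rodrigues(np.array([0,0,np.radians(y)]))[0]@np.diag([1,-1,-1.])
    T=np.array(M["camera_from_world"])
    H=[R.T@(onz(wray(M,*q),tcp[2]-5)-np.array(tcp)) for q in((259.9,188.5),(368.9,188.3))];print("held",np.round(H,1).tolist(),np.linalg.norm(H[0]-H[1]))
# top/scene check
for n,q in(("top",[(337,0)]),):
    pass
mt,ms=env.camera_model("top"),env.camera_model("scene")
C=np.r_[X.mean(0)[:2],75];print(project(mt,C),project(ms,C))
E
```

```text
[549.9 121.4  83.2] [0.01 0.01]
[522.2 181.9  81.7] [0.17 0.17]
[490.2  93.3  84.2] [0.01 0.01]
[462.  153.1  83.3] [0.05 0.05]
c [506.06402553 137.4216391   83.11517539]
84 [505.88331796 136.91234191  84.        ] [(np.float64(65.6), np.float64(25.34)), (np.float64(65.8), np.float64(25.33)), (np.float64(65.7), np.float64(25.02)), (np.float64(65.7), np.float64(24.87))]
84 [505.94547771 137.22987326  84.        ] [(np.float64(66.0), np.float64(24.91)), (np.float64(66.1), np.float64(25.19)), (np.float64(65.8), np.float64(25.32)), (np.float64(66.1), np.float64(25.28))]
opening@75 [505.56230038 134.1570147   75.        ]
opening@75 [505.24337315 136.37456338  75.        ]
(array([506.23957593, 137.19359168,  67.96352252]), [np.float64(0.01679104662660285), np.float64(0.016791046626670542)])
held [[34.1, -32.2, 5.0], [34.2, 32.7, 5.0]] 64.91698320432225
held [[34.5, -32.3, 5.0], [34.7, 32.5, 5.0]] 64.84503241406682
(np.float64(264.78260551929134), np.float64(202.03622237568499)) (np.float64(346.4978496684972), np.float64(178.5393359743884))
```

Studs: centre (506.0,137.2), mid-height 83, so the seat is at ≈74–75 and the tips at ≈93. Their turn is 25.15° and the pitch 66. The held cover's centre is +1.2 mm along tool x. I'll hover with the cover about 10° short of the stud angle.

```bash
python3 -m jog '{"jaw":[5,5,5,5,5,5,5,5,5,5],"slide":[[0.78,-0.29,0],[0.78,-0.29,0],[0.78,-0.29,0],[0.78,-0.29,0],[0.78,-0.29,0.3],[0,0,0.5],[0,0,0.5],[0,0,0.5],[0,0,0.4],[0,0,0]],"spin":[0,0,0,0,0,-0.86,-0.86,-0.86,-0.86,0]}'
python3 -m jog '{"jaw":[5,5,5],"slide":[[0,0,0],[0,0,0],[0,0,0]],"spin":[0,0,0]}'
python3 -c "
from h import *;s=env.state();print(s['ee_pos'],s['ee_rot'],s['force'],s['torque'],s['qpos'])"
```

```text
time_s: 7.9
ee_pos: [503.6, 135.7, 131.2]
ee_rot: [180.0, 0.2, 14.9]
force: [0.6, -0.1, -2.5]
gripper_width: 13.8
gripper_force: 25.0
time_s: 8.2
ee_pos: [505.0, 137.5, 133.7]
ee_rot: [180.0, -0.1, 15.0]
force: [0.1, -0.1, -1.8]
gripper_width: 14.0
gripper_force: 25.0
[505.00608481 137.48921976 133.7360325 ] [ 1.79987829e+02 -9.50726850e-02  1.49823471e+01] [ 0.09125643 -0.08800778 -1.82884589] [-0.01468744  0.02820475 -0.02170026] [ 1.39775201e+01  1.74634233e+01  1.03379392e+02 -1.22441132e-02
  5.90619135e+01  8.90014692e+01]
```

```bash
python3 -m jog '{"jaw":[5,5,5,5,5],"slide":[[-0.01,0.025,0.4],[0,0,0.3],[0,0,0],[0,0,0],[0,0,0]],"spin":[0,0,0,0,0]}'
python3 -m jog '{"jaw":[5,5,5,5],"slide":[[0,0,0.07],[0,0,0.03],[0,0,0],[0,0,0]],"spin":[0,0,0,0]}'
```

```text
time_s: 8.7
ee_pos: [504.5, 137.0, 112.0]
ee_rot: [180.0, -0.0, 15.1]
force: [0.3, 0.6, -2.7]
gripper_width: 13.8
gripper_force: 25.0
time_s: 9.1
ee_pos: [504.3, 136.9, 109.0]
ee_rot: [180.0, -0.0, 15.1]
force: [0.0, 0.3, -2.4]
gripper_width: 13.8
gripper_force: 25.0
```

Free weight reads about −2.5 N. Now 1 mm steps down until contact.

```bash
python3 -m jog '{"jaw":[5,5,5],"slide":[[0,0,0.033],[0,0,0],[0,0,0]],"spin":[0,0,0]}'
python3 -m jog '{"jaw":[5,5,5],"slide":[[0,0,0.033],[0,0,0],[0,0,0]],"spin":[0,0,0]}'
```

```text
time_s: 9.4
ee_pos: [504.3, 136.9, 107.9]
ee_rot: [180.0, 0.0, 15.1]
force: [-0.1, 1.3, -2.2]
gripper_width: 14.1
gripper_force: 25.0
time_s: 9.7
ee_pos: [504.3, 136.9, 106.9]
ee_rot: [180.0, 0.0, 15.1]
force: [0.3, -0.5, -2.3]
gripper_width: 13.5
gripper_force: 25.0
```

```bash
python3 -m jog '{"jaw":[5,5,5],"slide":[[0,0,0.02],[0,0,0],[0,0,0]],"spin":[0,0,0]}'; python3 -m jog '{"jaw":[5,5,5],"slide":[[0,0,0.02],[0,0,0],[0,0,0]],"spin":[0,0,0]}'
```

```text
time_s: 10.0
ee_pos: [504.2, 136.9, 106.3]
ee_rot: [180.0, 0.0, 15.1]
force: [-0.7, 0.9, -2.8]
gripper_width: 14.0
gripper_force: 25.0
time_s: 10.3
ee_pos: [504.4, 136.9, 105.9]
ee_rot: [180.0, -0.0, 15.1]
force: [-1.0, -1.1, -0.8]
gripper_width: 13.9
gripper_force: 25.0
```

```bash
python3 -m jog '{"jaw":[5,5,5],"slide":[[0,0,0.015],[0,0,0],[0,0,0]],"spin":[0,0,0]}'; python3 -m jog '{"jaw":[5,5],"slide":[[0,0,0],[0,0,0]],"spin":[0,0]}'
```

```text
time_s: 10.6
ee_pos: [504.4, 136.9, 105.5]
ee_rot: [180.0, -0.0, 15.1]
force: [-0.4, 0.1, 1.3]
gripper_width: 13.7
gripper_force: 25.0
time_s: 10.8
ee_pos: [504.4, 136.9, 105.4]
ee_rot: [180.0, -0.0, 15.1]
force: [-0.3, -0.7, 0.2]
gripper_width: 13.9
gripper_force: 25.0
```

In contact at TCP z≈105.5 (about 3 N on the tips). Turning slowly towards the stud angle.

```bash
python3 -m jog '{"jaw":[5,5,5,5,5,5],"slide":[[0,0,0],[0,0,0],[0,0,0],[0,0,0],[0,0,0],[0,0,0]],"spin":[-0.15,-0.15,-0.15,-0.15,-0.15,0]}'; python3 -m jog '{"jaw":[5,5,5,5,5,5],"slide":[[0,0,0],[0,0,0],[0,0,0],[0,0,0],[0,0,0],[0,0,0]],"spin":[-0.15,-0.15,-0.15,-0.06,0,0]}'
python3 -m jog '{"jaw":[5,5,5],"slide":[[0,0,0.03],[0,0,0],[0,0,0]],"spin":[0,0,0]}'
```

```text
time_s: 11.4
ee_pos: [504.1, 136.8, 105.2]
ee_rot: [180.0, 0.0, 21.1]
force: [-0.8, 0.2, 0.3]
gripper_width: 13.8
gripper_force: 25.0
time_s: 12.0
ee_pos: [504.2, 136.9, 105.2]
ee_rot: [180.0, 0.0, 25.1]
force: [-1.2, -0.0, -3.0]
gripper_width: 14.1
gripper_force: 25.0
time_s: 12.3
ee_pos: [504.2, 136.9, 104.4]
ee_rot: [180.0, 0.0, 25.1]
force: [0.3, 0.6, -1.9]
gripper_width: 13.3
gripper_force: 25.0
```

The pressure fell away at 25.1°, so the studs are entering. I'll correct 0.7 mm sideways and lower in small steps.

```bash
python3 -m jog '{"jaw":[5,5,5,5],"slide":[[0.018,0.015,0.03],[0,0,0.03],[0,0,0],[0,0,0]],"spin":[0,0,0,0]}'; python3 -m jog '{"jaw":[5,5,5,5],"slide":[[0,0,0.04],[0,0,0.04],[0,0,0],[0,0,0]],"spin":[0,0,0,0]}'
```

```text
time_s: 12.7
ee_pos: [504.9, 136.7, 102.6]
ee_rot: [180.0, 0.0, 25.1]
force: [0.0, -0.3, -2.8]
gripper_width: 13.7
gripper_force: 25.0
time_s: 13.1
ee_pos: [504.9, 136.7, 100.2]
ee_rot: [180.0, 0.0, 25.1]
force: [-0.4, 0.2, -2.3]
gripper_width: 13.9
gripper_force: 25.0
```

```bash
python3 -m jog '{"jaw":[5,5,5,5,5],"slide":[[0,0,0.05],[0,0,0.05],[0,0,0.05],[0,0,0],[0,0,0]],"spin":[0,0,0,0,0]}'; python3 -m jog '{"jaw":[5,5,5,5,5],"slide":[[0,0,0.05],[0,0,0.05],[0,0,0.05],[0,0,0],[0,0,0]],"spin":[0,0,0,0,0]}'; python3 -m jog '{"jaw":[5,5,5,5],"slide":[[0,0,0.04],[0,0,0.03],[0,0,0],[0,0,0]],"spin":[0,0,0,0]}'
```

```text
time_s: 13.6
ee_pos: [504.9, 136.7, 95.6]
ee_rot: [180.0, 0.0, 25.1]
force: [-0.1, -0.3, -3.0]
gripper_width: 13.9
gripper_force: 25.0
time_s: 14.1
ee_pos: [504.9, 136.7, 91.1]
ee_rot: [180.0, 0.0, 25.1]
force: [-0.1, -0.2, -2.4]
gripper_width: 14.0
gripper_force: 25.0
time_s: 14.5
ee_pos: [505.0, 136.7, 89.1]
ee_rot: [180.0, 0.0, 25.1]
force: [-0.4, -0.3, -3.3]
gripper_width: 14.2
gripper_force: 25.0
```

```bash
python3 -m jog '{"jaw":[5,5,5,5],"slide":[[0,0,0.035],[0,0,0],[0,0,0],[0,0,0]],"spin":[0,0,0,0]}'; python3 -m jog '{"jaw":[5,5,5],"slide":[[0,0,0.03],[0,0,0],[0,0,0]],"spin":[0,0,0]}'
```

```text
time_s: 14.9
ee_pos: [505.0, 136.7, 88.0]
ee_rot: [180.0, -0.0, 25.1]
force: [-0.3, -0.1, -3.1]
gripper_width: 13.9
gripper_force: 25.0
time_s: 15.2
ee_pos: [505.0, 136.8, 87.4]
ee_rot: [180.0, -0.0, 25.1]
force: [-0.5, -0.5, -0.3]
gripper_width: 13.9
gripper_force: 25.0
```

On the seat at z≈87.5 as expected. A slight further 0.5 mm, then release and rise.

```bash
python3 -m jog '{"jaw":[5,5,5],"slide":[[0,0,0.015],[0,0,0],[0,0,0]],"spin":[0,0,0]}'; python3 -m jog '{"jaw":[20,30,40,40,40,40],"slide":[[0,0,0],[0,0,0],[0,0,0],[0,0,0],[0,0,0],[0,0,0]],"spin":[0,0,0,0,0,0]}'
```

```text
time_s: 15.5
ee_pos: [505.0, 136.7, 86.8]
ee_rot: [180.0, -0.0, 25.1]
force: [-1.3, 0.3, 0.4]
gripper_width: 14.1
gripper_force: 25.0
time_s: 16.1
ee_pos: [505.0, 136.7, 86.7]
ee_rot: [180.0, -0.0, 25.1]
force: [-0.7, 0.2, 0.3]
gripper_width: 39.9
gripper_force: 0.0
```

Rise, back off, and look.

```bash
python3 -m jog '{"jaw":[40,40,40,40,40,40,40,40,40,40],"slide":[[0,0,-0.3],[0,0,-0.7],[0,0,-1],[0,0,-1],[0,0,-0.7],[-1,0,0],[-1,0,0],[-1,0,0],[0,0,0],[0,0,0]],"spin":[0,0,0,0,0,0,0,0,0,0]}'; python3 shot.py w5; python3 - <<'E'
from h import *
W=cv2.imread("pics/w5.png");m=env.camera_model("wrist");u,v=map(int,project(m,[506,137,80],True));print(u,v)
S=env.grab_frame("scene")[...,::-1];cv2.imwrite("pics/s5.png",S)
c=lambda I,u,v,f:cv2.resize(I[max(v-50,0):max(v-50,0)+100,u-65:u+65],None,fx=3,fy=3)
cv2.imwrite("pics/f5.png",np.hstack([c(W,u,v,3),c(S,347,180,3)]))
E
```

```text
time_s: 17.1
ee_pos: [423.8, 98.5, 198.6]
ee_rot: [180.0, -0.1, 25.1]
force: [0.5, 0.2, 1.0]
gripper_width: 40.2
gripper_force: 0.0
17.15 [424.5  98.7 198.5] [ 1.80e+02 -1.00e-01  2.51e+01] [0.8 0.6 0.6]
314 97
```

View pics/f5.png

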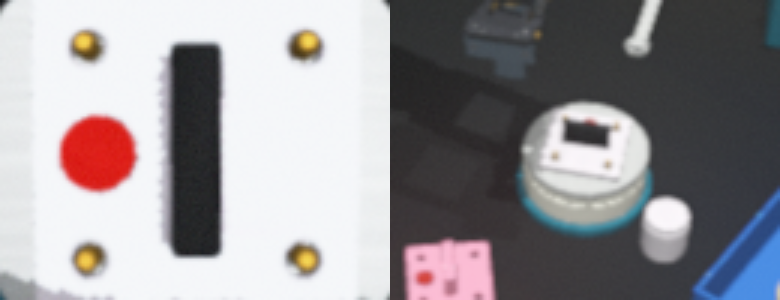

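All four studs show through the holes, with the plate flat on the seat and the can untouched. The arm is clear, so I'm handing in.

```bash
python3 -c "
from workcell import env;print(env.job_done())"
```

```text
the job is handed in; nothing more can be done
None
```

The cover is on the pot, flat on the seat with all four studs through its holes; it was released and handed in at about 17 s, with only a few newtons of contact force in the readings taken, and the can, weight and wrench were not touched.

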